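Back off the knurled locking ring of a filter holder

ROBOT

A 6-joint arm with a two-finger parallel gripper is mounted at the origin on a cart in front of the work surface, level with it; the furniture and walls round the work are solid. World frame = base frame: x ahead of the robot, y to its left, z up, the work surface at z = 0. Lengths are in mm, angles in rad, forces in N, time in s.
With the tool pointing down it reaches from about 400 to 925 mm from the base axis. Payload 12.5 kg.
Tool frame: the origin (TCP) lies between the finger pads; the fingertips stand 19 mm ahead of it and the grasp point (between the pads) is the TCP; z points along the fingers, y is the line along which they close (so a half turn about z gives the same grasp; the last joint's range is limited). The gripper opens to 95 mm and grips with 3 to 60 N. Pads are 20 mm wide; open, the fingers measure 119 mm over their backs; the gripper's body (75 mm by 180 mm) begins 59 mm behind the grasp point.
Start: joints at [-1.453, 0.491, 1.559, -0, 1.092, -0.106], TCP at [138.732, -609.424, 233.661] pointing down, gripper open.
Joint ranges: [-3.1, 3.1], [-0.84, 2.19], [0.05, 2.79], [-1.13, 4.28], [0.06, 2.93], [-2.69, 2.69]. Speed limits (rad/s): [2.22, 2.22, 2.79, 3.14, 3.14, 3.14].

INTERFACE

Orientations are given as a 3x3 rotation matrix whose columns are the frame's x, y, z axes.
In Python, from plant import bot gives the robot as it stands. The module is installed in compiled form; this text tells all that it offers.
- The arm moves only by the tool arm_command, never from a script. Its argument "series" is a list of rows, each a list of 7 numbers: the turn, a rotation vector about the tool's x, y, z in rad, then the shift along the tool's x, y, z in m, then the gripper's target within -1 to 1 (shut at 1, half-way at 0, fully open at -1). A call has 1 to 5 rows; each row is the pose to reach, as a shift and turn from the pose commanded when the call began, along the tool's axes at that moment; what a row does not reach only later rows make up. A row lasts 1/10 s, in which the tool goes at most 50 mm and 8.59 degrees, less where a joint would pass 70% of its speed; a pose out of reach is approached as far as the arm can. A call with a gripper value outside its range is refused whole. The fingers move at their own pace and stop on an object; the grip force is fixed at half the most. Time passes only in rows, so rows that repeat a pose let the fingers close. It gives the time, the measured TCP pose, the force, the opening and the grip force at its end, in the units of the state.
- bot.get_obs(): the state, without advancing time (a new reading comes with each control period).
- bot.capture(name): name is "scene" or "top" or "wrist"; returns a dict with "frame" (400x640x3 uint8, red, green, blue), "K" (3x3 intrinsics, pixels), "R" (3x3) and "t" (3): a world point X has camera coordinates R X + t. Camera axes: x right, y down, z forward; pixel columns grow to the right and rows downward; lengths in mm; the calibration is good to about 2 mm. The wrist camera is an equidistant fisheye: a pixel r from the principal point sees the ray r / f radians off the axis. A picture is of the moment at which its call begins. There is no depth.
- bot.sign_off(): hands the job in; it is judged then, once.
The state is a dict: "t": time; "qpos": joint angles; "qd": joint speeds; "effort": joint torques, N m; "position": TCP position; "tool_rot": TCP orientation; "wrist_force": force on the tool from outside, world axes, zero at the start; "torque": the same for the moment, N m; "gripper_width": finger opening in mm; "finger_force": force on a finger pad.
Only numpy, scipy, OpenCV 4.12 (cv2) and the standard library are available. Lean on these libraries where they do the work, as an engineer would, in place of code of your own. Each camera call takes 0.05 s, during which the arm holds its last target. There are 200 camera calls.

TASK

Loosen the blue knurled locking ring of the steel filter holder by rolling a fingertip along its rim, anticlockwise as seen from above, until the white dot on the ring has come round to the black line on the steel cap for the second time; leave it there, dot beside line, and take the finger off. Do not turn the ring back (clockwise) to the line at the start, nor a quarter turn or more past the second meeting, where it would come off its thread. Push gently, so that the holder, which only stands on the worktop, stays upright where it is, lift nothing, and leave the things around it alone.

Things in the scene. Friction and masses are not known exactly. Their poses are not given: they have to be found in the camera images.
- ring_center (a point): Centre of the blue locking ring, on its upright axis, half-way up the rim (48 mm above the worktop). The ring is an upright cylinder, rim z = 36 to 60 mm, outer radius 45.5 mm over its 28 rounded vertical ribs (43 mm between them). It does not rise as it turns. Axes are the holder's: z up, -x towards the black line on the cap.
- filter_holder: Stainless filter holder, about 3 kg, 76 mm high; origin on its axis under the foot, z up, -x towards the black line on its cap. Not fastened: a sideways push of 12 to 25 N slides it. Foot radius 42 mm (z 0 to 9), waist 24, bowl 37 (z 33 to 36), then the ring; above it a cap of radius 32 to z = 64 and a port of radius 9 on the axis to z = 76 mm.
- lock_ring (a joint): Angle of the ring in its holder, rad, counted over turns, growing anticlockwise seen from above (loosening). At 0, 2 pi and 4 pi the dot stands at the line. It starts between 0.5 and 1.6, so dot and line meet first at 6.28, the second time at 12.57. Friction is about 0.06 N m (1.4 N at the rim); the ring stays where it is left.
- ring_mark (a point): The white dot, 8 mm across, on the top face of the ring, 37.5 mm from the axis (a white line continues it down the rim).
- vial_04: Bystander: brown vial with blue cap, 23 mm across, 48 mm high, loose, about 155 mm from the ring's axis. Origin at the centre of its underside.
- vial_02: Bystander: clear vial with blue cap, 23 mm across, 48 mm high, loose, about 155 mm from the axis. Origin at the centre of its underside.
- basket_1: Bystander: small steel mesh basket, 26 mm across, 46 mm high, loose, about 150 mm from the axis. Origin at the centre of its underside.
- petri_dish: Bystander: round clear dish with orange pieces, 65 mm across, 13 mm high, loose, about 160 mm from the axis. Origin at the centre of its underside.
- tweezers: Bystander: steel tweezers lying flat, 130 mm long along its y axis, 16 mm wide, 8 mm high, loose, lying about 155 mm from the axis and across the line to it. Origin at the centre of its underside.
Not all that is in view belongs to the job. What is shaped like the filter_holder but brown or orange is not meant.

How it is judged:
By the outcome, as a careful person would: the job done as asked, in the order asked, and still so for the second after the job is handed in, with the robot touching nothing.
It also fails if it takes over 67 s, if anything falls off the work surface, if the arm or the gripper's body presses on something with over 40 N, if the wrist force passes 120 N, or if a joint passes its speed limit or range.

## Working session

There is one attempt and no reset: what is moved stays moved. The work goes in short steps, Python scripts to look and compute and a tool call to move; the robot and the scene stay as the last step left them, time stands still between calls to the robot, and variables do not carry over. Pictures are saved under pics/ and viewed, at most 10 in all, crops included, and the job is handed in when it is done.

Besides the shell and the picture viewer there is one more tool, called after "Call:" as name(argument=value, ...), one argument or row to a line, values as JSON. arm_command: Moves the arm, as the interface text tells. Its arguments: {"type":"object","properties":{"series":{"type":"array","items":{"type":"array","items":{"type":"number"}}}},"required":["series"]}

```bash
mkdir -p pics; python3 - <<'E'
from plant import bot
import cv2,numpy as np
o=bot.get_obs();print({k:np.round(v,3).tolist() for k,v in o.items()})
for n in("scene","top"):
    c=bot.capture(n);cv2.imwrite(f"pics/{n}0.png",c["frame"][:,:,::-1]);print(n,c["K"].tolist(),np.round(c["R"],3).tolist(),np.round(c["t"],1))
    np.savez(f"{n}0.npz",**c)
E
```

```text
{'t': 0.0, 'qpos': [-1.453, 0.492, 1.559, 0.0, 1.092, -0.106], 'qd': [-0.001, -0.001, 0.001, -0.002, 0.001, -0.0], 'effort': [0.001, -61.264, -25.818, 0.069, 0.048, -0.0], 'position': [138.687, -609.185, 233.036], 'tool_rot': [[0.975, 0.222, -0.0], [0.222, -0.975, 0.001], [0.0, -0.001, -1.0]], 'wrist_force': [0.75, -1.081, 0.494], 'torque': [0.005, 0.001, 0.002], 'finger_force': 0.0, 'gripper_width': 95.335}
scene [[505.6883314114775, 0.0, 320.6168560375095], [0.0, 505.6883314114775, 193.06359769509547], [0.0, 0.0, 1.0]] [[-0.413, -0.911, 0.006], [-0.642, 0.287, -0.711], [0.646, -0.297, -0.703]] [340.8 358.1 663.7]
top [[413.9546454914473, 0.0, 314.0219245710303], [0.0, 413.9546454914473, 207.38210786214128], [0.0, 0.0, 1.0]] [[0.015, -0.999, -0.03], [-0.998, -0.014, -0.058], [0.057, 0.031, -0.998]] [114.5 539.1 900.7]
```

View pics/scene0.png

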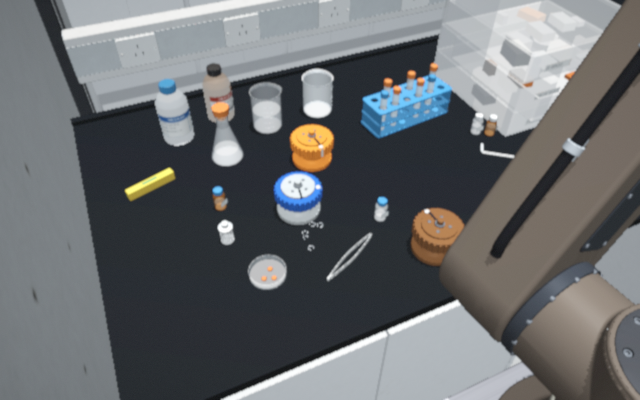

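View pics/top0.png

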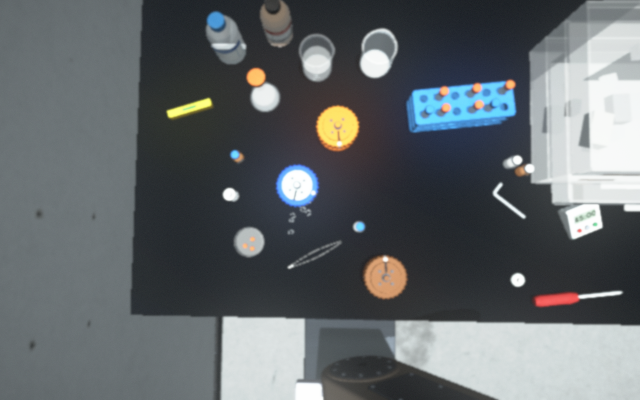

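Candidates: blue-ringed steel holder, top (297,186) and scene (298,197). Lookalikes: the orange one at top (338,128), the brown one at top (385,277); the blue rack and blue bottle/vial caps only share the colour. I choose the blue-ringed one and check it in a close crop.

```bash
cat > h.py <<'E'
import cv2,numpy as np
def ray(c,px,z):
    "pinhole pixel -> world point on plane z"
    d=c["R"].T@np.linalg.inv(c["K"])@np.array([px[0],px[1],1.]);o=-c["R"].T@c["t"]
    return o+d*(z-o[2])/d[2]
def proj(c,X):
    p=c["K"]@(c["R"]@np.asarray(X,float)+c["t"]);return p[:2]/p[2]
def ringc(c,guess):
    f=cv2.cvtColor(c["frame"],cv2.COLOR_RGB2HSV)
    m=cv2.inRange(f,(105,120,60),(130,255,255))
    n,l,s,_=cv2.connectedComponentsWithStats(m)
    best=min((i for i in range(1,n) if s[i,4]>60),key=lambda i:np.hypot(s[i,0]+s[i,2]/2-guess[0],s[i,1]+s[i,3]/2-guess[1]))
    pts=np.argwhere(l==best)[:,::-1].astype(np.float32)
    h=cv2.convexHull(pts)
    return h[:,0,:]
E
python3 - <<'E'
from h import *
for n,g in(("top",(297,186)),("scene",(298,190))):
    c=dict(np.load(n+"0.npz"));h=ringc(c,g)
    w=np.array([ray(c,p,58) for p in h])[:,:2]
    (x,y),r=cv2.minEnclosingCircle(w.astype(np.float32));print(n,x,y,r,h.min(0),h.max(0))
    x0,y0=int(g[0])-32,int(g[1])-27
    cv2.imwrite(f"pics/{n}crop.png",cv2.resize(c["frame"][y0:y0+54,x0:x0+64,::-1],None,fx=9,fy=9,interpolation=cv2.INTER_CUBIC))
c=dict(np.load("top0.npz"))
for k,p in dict(v_brown=(237,156),v_b2=(359,227),basket=(231,195),dish=(249,242),tw=(315,255),orange=(338,128),brown=(385,277)).items(): print(k,ray(c,p,30).round())
E
python3 - <<'E'
import cv2,numpy as np
a=cv2.imread("pics/topcrop.png");b=cv2.imread("pics/scenecrop.png")
cv2.imwrite("pics/both.png",cv2.resize(np.hstack([a,b]),(800,338)))
E
```

```text
top 581.5409545898438 158.20021057128906 47.45954895019531 [275. 164.] [319. 207.]
scene 575.3184814453125 161.41831970214844 55.16157913208008 [273. 170.] [322. 211.]
v_brown [648. 294.  30.]
v_b2 [495.  23.  30.]
basket [561. 305.  30.]
dish [459. 263.  30.]
tw [433. 118.  30.]
orange [713.  72.  30.]
brown [388. -33.  30.]
```

View pics/both.png

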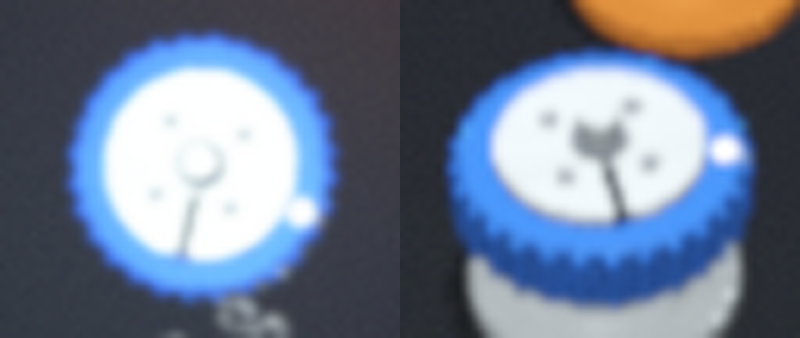

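The top crop (left) shows the steel holder with a white cap: port at crop (200,163), black line running down to (182,258), white dot right-down at (303,212). That puts the dot about 1.3 rad anticlockwise of the line, matching the description. I move to the robot side of it with the fingers shut.

Call:
arm_command(
  series=[
    [0,0,0,0.0356,-0.0298,0.005,1],
    [0,0,0,0.0712,-0.0596,0.01,1],
    [0,0,0,0.1068,-0.0894,0.015,1],
    [0,0,0,0.1424,-0.1192,0.02,1],
    [0,0,0,0.178,-0.149,0.025,1],
  ],
)

```text
t: 0.6
position: [279.9, -423.0, 208.3]
tool_rot: [[0.975, 0.222, -0.0], [0.222, -0.975, 0.0], [-0.0, -0.0, -1.0]]
wrist_force: [0.9, -0.3, 0.2]
gripper_width: 60.5
finger_force: 0.0
```

Call:
arm_command(
  series=[
    [0,0,0,0.0356,-0.0298,0.005,1],
    [0,0,0,0.0712,-0.0596,0.01,1],
    [0,0,0,0.1068,-0.0894,0.015,1],
    [0,0,0,0.1424,-0.1192,0.02,1],
    [0,0,0,0.178,-0.149,0.025,1],
  ],
)

```text
t: 1.1
position: [420.5, -238.2, 183.4]
tool_rot: [[0.975, 0.222, -0.0], [0.222, -0.975, -0.0], [-0.0, 0.0, -1.0]]
wrist_force: [0.3, -0.7, 0.0]
gripper_width: 20.6
finger_force: 0.0
```

Call:
arm_command(
  series=[
    [0,0,0,0.0168,-0.0343,0.005,1],
    [0,0,0,0.0336,-0.0686,0.01,1],
    [0,0,0,0.0504,-0.1029,0.015,1],
    [0,0,0,0.0672,-0.1372,0.02,1],
    [0,0,0,0.084,-0.1715,0.025,1],
  ],
)

```text
t: 1.6
position: [463.6, -52.4, 158.3]
tool_rot: [[0.975, 0.222, -0.0], [0.222, -0.975, -0.0], [-0.0, 0.0, -1.0]]
wrist_force: [-0.4, -0.8, 0.3]
gripper_width: 0.5
finger_force: 0.0
```

Call:
arm_command(
  series=[
    [0,0,0,0.0168,-0.0343,0.005,1],
    [0,0,0,0.0336,-0.0686,0.01,1],
    [0,0,0,0.0504,-0.1029,0.015,1],
    [0,0,0,0.0672,-0.1372,0.02,1],
    [0,0,0,0.084,-0.1715,0.025,1],
  ],
)

```text
t: 2.1
position: [507.5, 133.5, 133.2]
tool_rot: [[0.975, 0.222, -0.0], [0.222, -0.975, -0.0], [-0.0, 0.0, -1.0]]
wrist_force: [0.5, -0.0, -0.6]
gripper_width: 0.2
finger_force: 0.0
```

Call:
arm_command(
  series=[
    [0,0,0.149,0,0,0,1],
    [0,0,0.298,0,0,0,1],
    [0,0,0.447,0,0,0,1],
    [0,0,0.596,0,0,0,1],
    [0,0,0.747,0,0,0,1],
  ],
)

```text
t: 2.6
position: [507.3, 131.9, 133.4]
tool_rot: [[0.864, -0.504, -0.001], [-0.504, -0.864, -0.0], [-0.0, 0.0, -1.0]]
wrist_force: [0.7, -0.4, -0.9]
gripper_width: 0.2
finger_force: 0.0
```

```bash
python3 - <<'E'
from plant import bot
from h import *
c=bot.capture("wrist");np.savez("wrist1.npz",**c);cv2.imwrite("pics/w1.png",c["frame"][:,:,::-1])
R,t=c["R"],c["t"];print(c["K"].round(1).tolist(),R.round(3).tolist(),(-R.T@t).round(1))
def wp(X):
    p=R@np.array(X,float)+t;th=np.arctan2(np.hypot(p[0],p[1]),p[2]);a=np.arctan2(p[1],p[0]);return (c["K"][:2,2]+c["K"][0,0]*th*np.array([np.cos(a),np.sin(a)])).round(1)
print("ring c",wp((582.7,159,60)),"tcp",wp((507.3,131.9,133.4)),"tip",wp((507.3,131.9,114.4)))
E
```

```text
[[309.7, 0.0, 324.5], [0.0, 309.7, 204.4], [0.0, 0.0, 1.0]] [[-0.504, -0.864, -0.002], [-0.836, 0.487, 0.255], [-0.219, 0.13, -0.967]] [569.8  95.5 284.7]
ring c [242.4 154.5] tcp [325.1 262.8] tip [325.1 249.1]
```

View pics/w1.png

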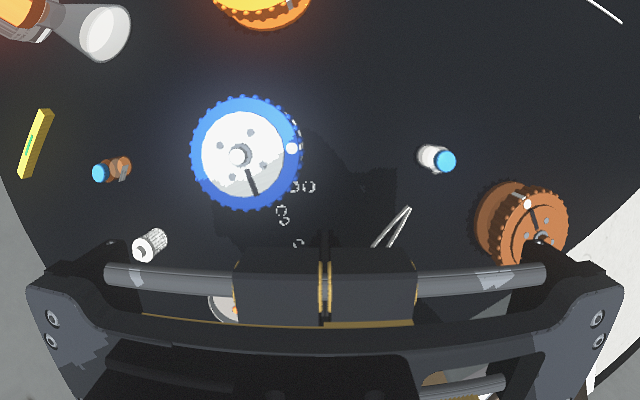

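```bash
python3 - <<'E'
from h import *
c=np.load("wrist1.npz")["frame"][205:335,225:425,::-1].astype(float)
cv2.imwrite("pics/w1c.png",cv2.resize(np.clip((c/255)**.5*255,0,255).astype(np.uint8),None,fx=4,fy=4,interpolation=cv2.INTER_CUBIC))
E
```

```text
(no output)
```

View pics/w1c.png

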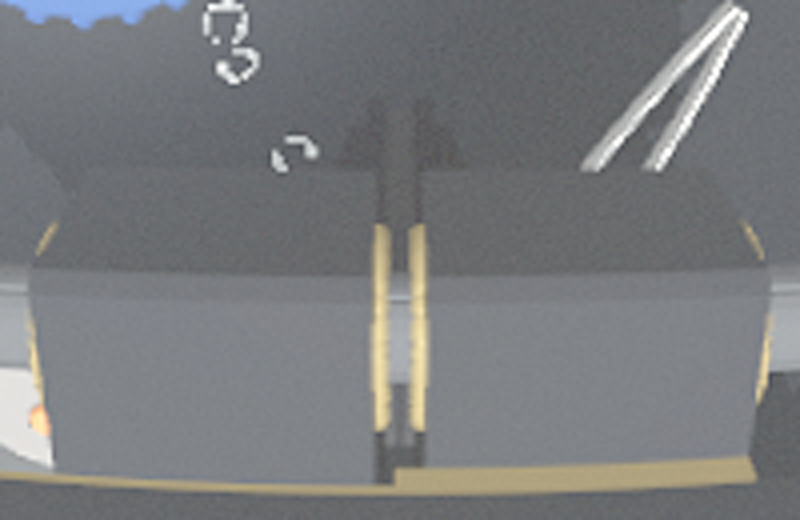

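The wrist view shows ring centre at (246,154), dot at (292,148), line end at (257,195), with the closed fingers at (325,235) in front of the ring. I lower and approach by touch.

Call:
arm_command(
  series=[
    [0,0,0,0,0,0.037,1],
    [0,0,0,0,0,0.074,1],
    [0,0,0,0.0045,-0.0054,0.074,1],
    [0,0,0,0.009,-0.0107,0.074,1],
    [0,0,0,0.0103,-0.0123,0.074,1],
  ],
)

```text
t: 3.15
position: [524.2, 137.8, 61.1]
tool_rot: [[0.867, -0.498, 0.003], [-0.498, -0.867, 0.0], [0.002, -0.002, -1.0]]
wrist_force: [-0.2, 1.3, 0.8]
gripper_width: 0.2
finger_force: 0.0
```

Call:
arm_command(
  series=[
    [0,0,0,0.0006,-0.0008,0,1],
    [0,0,0,0.0013,-0.0015,0,1],
  ],
)

```text
t: 3.35
position: [524.8, 138.2, 60.7]
tool_rot: [[0.867, -0.498, 0.002], [-0.498, -0.867, 0.0], [0.001, -0.001, -1.0]]
wrist_force: [-0.5, 0.5, -0.7]
gripper_width: 0.7
finger_force: 0.0
```

Call:
arm_command(
  series=[
    [0,0,0,0.0006,-0.0008,0,1],
    [0,0,0,0.0013,-0.0015,0,1],
  ],
)

```text
t: 3.55
position: [526.3, 138.7, 60.0]
tool_rot: [[0.867, -0.499, 0.0], [-0.499, -0.867, -0.0], [0.0, -0.0, -1.0]]
wrist_force: [-0.2, -0.8, 0.8]
gripper_width: 0.5
finger_force: 0.0
```

Call:
arm_command(
  series=[
    [0,0,0,0.0006,-0.0008,0,1],
    [0,0,0,0.0006,-0.0008,0,1],
  ],
)

```text
t: 3.75
position: [527.2, 139.1, 59.6]
tool_rot: [[0.867, -0.499, 0.0], [-0.499, -0.867, -0.0], [0.0, -0.0, -1.0]]
wrist_force: [0.3, 0.3, -0.4]
gripper_width: 0.1
finger_force: 0.0
```

Call:
arm_command(
  series=[
    [0,0,0,0.0006,-0.0008,0,1],
    [0,0,0,0.0006,-0.0008,0,1],
  ],
)

```text
t: 3.95
position: [528.2, 139.5, 59.6]
tool_rot: [[0.867, -0.499, 0.0], [-0.499, -0.867, -0.0], [0.0, 0.0, -1.0]]
wrist_force: [-0.1, 0.0, -0.9]
gripper_width: 0.3
finger_force: 0.0
```

Call:
arm_command(
  series=[
    [0,0,0,0.0006,-0.0008,0,1],
    [0,0,0,0.0006,-0.0008,0,1],
  ],
)

```text
t: 4.15
position: [528.8, 139.8, 59.5]
tool_rot: [[0.867, -0.499, -0.001], [-0.499, -0.867, -0.0], [-0.0, 0.0, -1.0]]
wrist_force: [-0.3, -0.3, 0.2]
gripper_width: 0.7
finger_force: 0.4
```

Call:
arm_command(
  series=[
    [0,0,0,0.0006,-0.0008,0,1],
    [0,0,0,0.0006,-0.0008,0,1],
  ],
)

```text
t: 4.35
position: [529.1, 140.0, 59.4]
tool_rot: [[0.867, -0.499, -0.002], [-0.499, -0.867, -0.001], [-0.002, 0.002, -1.0]]
wrist_force: [-3.6, -3.1, 1.2]
gripper_width: 0.7
finger_force: 2.3
```

Call:
arm_command(
  series=[
    [0,0,0,0.0006,-0.0008,0,1],
    [0,0,0,0.0006,-0.0008,0,1],
  ],
)

```text
t: 4.55
position: [529.2, 140.2, 59.3]
tool_rot: [[0.867, -0.499, -0.004], [-0.499, -0.867, -0.001], [-0.003, 0.003, -1.0]]
wrist_force: [-7.3, -4.4, 4.5]
gripper_width: 0.8
finger_force: 4.1
```

Contact at about 57 mm, with a soft stiffness of about 4 N/mm. I back off 1 mm and start the orbit, 20° per call.

Call:
arm_command(
  series=[
    [0,0,-0.0698,0.0024,0.0032,0,1],
    [0,0,-0.1396,0.0057,0.0054,0,1],
    [0,0,-0.2094,0.0091,0.0073,0,1],
    [0,0,-0.2793,0.0126,0.009,0,1],
    [0,0,-0.3491,0.0162,0.0105,0,1],
  ],
)

```text
t: 5.05
position: [539.2, 123.3, 59.5]
tool_rot: [[0.986, -0.169, -0.001], [-0.169, -0.986, -0.0], [-0.001, 0.0, -1.0]]
wrist_force: [-2.9, -0.9, 1.2]
gripper_width: 0.6
finger_force: 1.6
```

```bash
cat >> h.py <<'E'
def wray(c,px,z):
    "fisheye pixel -> world point on plane z"
    v=np.asarray(px,float)-c["K"][:2,2];r=np.hypot(*v);th=r/c["K"][0,0]
    d=c["R"].T@np.array([np.sin(th)*v[0]/r,np.sin(th)*v[1]/r,np.cos(th)]);o=-c["R"].T@c["t"]
    return o+d*(z-o[2])/d[2]
def look(bot,name):
    "wrist view: ring hull circle, dot, line bearings about the centre"
    c=bot.capture("wrist");np.savez(name+".npz",**c)
    f=c["frame"];hsv=cv2.cvtColor(f,cv2.COLOR_RGB2HSV)
    m=cv2.inRange(hsv,(100,130,60),(130,255,255));n,l,s,ct=cv2.connectedComponentsWithStats(m)
    i=1+np.argmax([s[k,4] for k in range(1,n)]);h=cv2.convexHull(np.argwhere(l==i)[:,::-1].astype(np.int32))
    w=np.array([wray(c,p,58)[:2] for p in h[:,0,:]],np.float32);(x,y),r=cv2.minEnclosingCircle(w)
    C=np.array([x,y])
    # unwrap into a top-down polar strip at z=60 by casting
    g=np.arange(-60,60,.5);X,Y=np.meshgrid(C[0]+g,C[1]+g)
    P=np.stack([X,Y,np.full_like(X,60.)],-1)@c["R"].T+c["t"]
    th=np.arctan2(np.hypot(P[...,0],P[...,1]),P[...,2]);a=np.arctan2(P[...,1],P[...,0]);k=c["K"]
    td=cv2.remap(f,(k[0,2]+k[0,0]*th*np.cos(a)).astype(np.float32),(k[1,2]+k[0,0]*th*np.sin(a)).astype(np.float32),cv2.INTER_LINEAR)
    hs=cv2.cvtColor(td,cv2.COLOR_RGB2HSV);R=np.hypot(X-C[0],Y-C[1])
    dot=(hs[...,1]<90)&(hs[...,2]>150)&(R>34.5)&(R<42)
    line=(hs[...,2]<110)&(R>16)&(R<28)
    out={}
    for q,mm in(("dot",dot),("line",line)):
        nn,ll,ss,cc=cv2.connectedComponentsWithStats(mm.astype(np.uint8))
        if nn>1:
            j=1+np.argmax(ss[1:,4]);p=C-60+cc[j]*.5
            out[q]=(round(float(np.degrees(np.arctan2(p[1]-C[1],p[0]-C[0]))),1),int(ss[j,4]),round(float(np.hypot(*(p-C))),1))
    print("C",C.round(1),"r",round(r,1),out)
    if len(out)==2: print("dot-line deg",(out["dot"][0]-out["line"][0])%360)
    cv2.imwrite("pics/"+name+".png",cv2.resize(td[::-1,:,::-1],None,fx=2,fy=2))
E
python3 - <<'E'
from plant import bot
from h import *
look(bot,"w2")
E
```

```text
C [583.1 158.4] r 45.7 {'dot': (-99.1, 213, 37.5), 'line': (164.4, 165, 22.0)}
dot-line deg 96.5
```

View pics/w2.png

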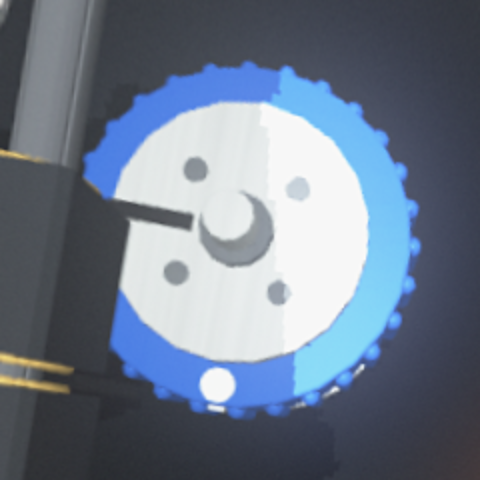

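Rectified crop: dot at (217,384), black line running left at (110–190,212), finger at lower left; the ring turned about 20° with the finger at roughly 3 N. Continuing in the same way.

Call:
arm_command(
  series=[
    [0,0,-0.0698,0.0031,0.0024,0,1],
    [0,0,-0.1396,0.0063,0.0046,0,1],
    [0,0,-0.2094,0.0097,0.0065,0,1],
    [0,0,-0.2793,0.0132,0.0083,0,1],
    [0,0,-0.3491,0.0168,0.0097,0,1],
  ],
)

```text
t: 5.6
position: [554.1, 110.8, 59.5]
tool_rot: [[0.984, 0.176, -0.001], [0.176, -0.984, -0.0], [-0.001, 0.0, -1.0]]
wrist_force: [-2.8, -3.7, 0.8]
gripper_width: 0.8
finger_force: 2.0
```

Call:
arm_command(
  series=[
    [0,0,-0.0698,0.0031,0.0024,0,1],
    [0,0,-0.1396,0.0063,0.0046,0,1],
    [0,0,-0.2094,0.0097,0.0065,0,1],
    [0,0,-0.2793,0.0132,0.0083,0,1],
    [0,0,-0.3491,0.0168,0.0097,0,1],
  ],
)

```text
t: 6.1
position: [572.7, 104.1, 59.5]
tool_rot: [[0.865, 0.503, -0.001], [0.503, -0.865, -0.0], [-0.001, 0.0, -1.0]]
wrist_force: [-2.2, -3.5, 0.3]
gripper_width: 0.7
finger_force: 1.9
```

Call:
arm_command(
  series=[
    [0,0,-0.0698,0.0031,0.0024,0,1],
    [0,0,-0.1396,0.0063,0.0046,0,1],
    [0,0,-0.2094,0.0097,0.0065,0,1],
    [0,0,-0.2793,0.0132,0.0083,0,1],
    [0,0,-0.3491,0.0168,0.0097,0,1],
  ],
)

```text
t: 6.6
position: [592.3, 104.2, 59.5]
tool_rot: [[0.641, 0.768, -0.0], [0.768, -0.641, -0.0], [-0.0, 0.0, -1.0]]
wrist_force: [-1.4, -2.0, -0.3]
gripper_width: 0.1
finger_force: 1.5
```

```bash
python3 - <<'E'
from plant import bot
from h import *
look(bot,"w3");print(bot.get_obs()["qpos"].round(2))
E
```

```text
C [583.8 158.9] r 45.8 {'dot': (-38.7, 207, 37.6), 'line': (170.4, 178, 21.9)}
dot-line deg 150.89999999999998
[ 0.06  0.68  1.77 -0.    0.7   0.76]
```

Call:
arm_command(
  series=[
    [0,0,-0.0698,0.0033,0.0021,0,1],
    [0,0,-0.1396,0.0065,0.0043,0,1],
    [0,0,-0.2094,0.0099,0.0062,0,1],
    [0,0,-0.2793,0.0134,0.008,0,1],
    [0,0,-0.3491,0.017,0.0094,0,1],
  ],
)

```text
t: 7.15
position: [610.6, 111.2, 59.6]
tool_rot: [[0.34, 0.94, 0.001], [0.94, -0.34, -0.0], [-0.0, 0.001, -1.0]]
wrist_force: [0.4, -2.4, -0.8]
gripper_width: 0.8
finger_force: 1.7
```

Call:
arm_command(
  series=[
    [0,0,-0.0698,0.0033,0.0021,0,1],
    [0,0,-0.1396,0.0065,0.0043,0,1],
    [0,0,-0.2094,0.0099,0.0062,0,1],
    [0,0,-0.2793,0.0134,0.008,0,1],
    [0,0,-0.3491,0.017,0.0094,0,1],
  ],
)

```text
t: 7.65
position: [625.4, 124.1, 59.6]
tool_rot: [[-0.002, 1.0, 0.001], [1.0, 0.002, -0.0], [-0.0, 0.001, -1.0]]
wrist_force: [2.5, -2.8, -0.5]
gripper_width: 0.3
finger_force: 1.7
```

Call:
arm_command(
  series=[
    [0,0,-0.0698,0.0031,0.0024,0,1],
    [0,0,-0.1396,0.0063,0.0046,0,1],
    [0,0,-0.2094,0.0097,0.0065,0,1],
    [0,0,-0.2793,0.0132,0.0083,0,1],
    [0,0,-0.3491,0.0168,0.0097,0,1],
  ],
)

```text
t: 8.15
position: [634.9, 141.1, 59.6]
tool_rot: [[-0.344, 0.939, 0.001], [0.939, 0.344, -0.0], [-0.0, 0.001, -1.0]]
wrist_force: [0.5, -2.8, -0.5]
gripper_width: 0.4
finger_force: 1.1
```

```bash
python3 - <<'E'
from plant import bot
from h import *
look(bot,"w4");print(bot.get_obs()["qpos"].round(2))
E
```

```text
C [583.  159.8] r 45.8 {'dot': (21.5, 217, 37.7), 'line': (175.6, 178, 21.9)}
dot-line deg 205.9
[ 0.12  0.73  1.64 -0.    0.78 -0.24]
```

Call:
arm_command(
  series=[
    [0,0,-0.0698,0.0033,0.0021,0,1],
    [0,0,-0.1396,0.0065,0.0043,0,1],
    [0,0,-0.2094,0.0099,0.0062,0,1],
    [0,0,-0.2793,0.0134,0.008,0,1],
    [0,0,-0.3491,0.017,0.0094,0,1],
  ],
)

```text
t: 8.7
position: [637.9, 160.3, 59.6]
tool_rot: [[-0.643, 0.765, 0.001], [0.765, 0.643, -0.0], [-0.001, 0.001, -1.0]]
wrist_force: [0.5, -2.0, -1.1]
gripper_width: 0.2
finger_force: 1.1
```

Call:
arm_command(
  series=[
    [0,0,-0.0698,0.0033,0.0021,0,1],
    [0,0,-0.1396,0.0065,0.0043,0,1],
    [0,0,-0.2094,0.0099,0.0062,0,1],
    [0,0,-0.2793,0.0134,0.008,0,1],
    [0,0,-0.3491,0.017,0.0094,0,1],
  ],
)

```text
t: 9.2
position: [634.1, 179.5, 59.6]
tool_rot: [[-0.866, 0.499, 0.001], [0.499, 0.866, 0.0], [-0.001, 0.001, -1.0]]
wrist_force: [1.7, -0.6, -0.8]
gripper_width: 0.4
finger_force: 0.9
```

Call:
arm_command(
  series=[
    [0,0,-0.0698,0.0031,0.0024,0,1],
    [0,0,-0.1396,0.0063,0.0046,0,1],
    [0,0,-0.2094,0.0097,0.0065,0,1],
    [0,0,-0.2793,0.0132,0.0083,0,1],
    [0,0,-0.3491,0.0168,0.0097,0,1],
  ],
)

```text
t: 9.7
position: [624.2, 196.2, 59.7]
tool_rot: [[-0.985, 0.173, 0.001], [0.173, 0.985, 0.0], [-0.001, 0.0, -1.0]]
wrist_force: [0.9, -0.5, 0.2]
gripper_width: 0.6
finger_force: 0.6
```

```bash
python3 - <<'E'
from plant import bot
from h import *
look(bot,"w5");print(bot.get_obs()["qpos"].round(2))
E
```

```text
C [583.  159.7] r 45.8 {'dot': (82.6, 205, 37.4), 'line': (174.5, 166, 21.9)}
dot-line deg 268.1
[ 0.2   0.73  1.63 -0.    0.78 -1.2 ]
```

Call:
arm_command(
  series=[
    [0,0,-0.0698,0.0034,0.002,0,1],
    [0,0,-0.1396,0.0066,0.0042,0,1],
    [0,0,-0.2094,0.01,0.0061,0,1],
    [0,0,-0.2793,0.0135,0.0079,0,1],
    [0,0,-0.3491,0.0171,0.0093,0,1],
  ],
)

```text
t: 10.25
position: [609.1, 208.4, 59.7]
tool_rot: [[-0.985, -0.174, 0.001], [-0.174, 0.985, 0.0], [-0.001, 0.0, -1.0]]
wrist_force: [0.8, -0.6, -0.3]
gripper_width: 0.9
finger_force: 0.7
```

Call:
arm_command(
  series=[
    [0,0,-0.0698,0.0034,0.002,0,1],
    [0,0,-0.1396,0.0066,0.0042,0,1],
    [0,0,-0.2094,0.01,0.0061,0,1],
    [0,0,-0.2793,0.0135,0.0079,0,1],
    [0,0,-0.3491,0.0171,0.0093,0,1],
  ],
)

```text
t: 10.75
position: [590.6, 214.6, 59.7]
tool_rot: [[-0.866, -0.5, 0.001], [-0.5, 0.866, 0.0], [-0.001, -0.0, -1.0]]
wrist_force: [1.3, 0.3, -0.1]
gripper_width: 0.6
finger_force: 0.8
```

Call:
arm_command(
  series=[
    [0,0,-0.0698,0.0031,0.0024,0,1],
    [0,0,-0.1396,0.0063,0.0046,0,1],
    [0,0,-0.2094,0.0097,0.0065,0,1],
    [0,0,-0.2793,0.0132,0.0083,0,1],
    [0,0,-0.3491,0.0168,0.0097,0,1],
  ],
)

```text
t: 11.25
position: [571.2, 214.5, 59.7]
tool_rot: [[-0.643, -0.766, 0.001], [-0.766, 0.643, 0.0], [-0.001, -0.001, -1.0]]
wrist_force: [1.2, 0.9, -1.0]
gripper_width: 0.7
finger_force: 0.6
```

```bash
sed -i 's/    line=(hs/    # line lies on the cap (z=64): handled by look2\n    line=(hs/' h.py; python3 - <<'E'
from plant import bot
from h import *
look(bot,"w6");print(bot.get_obs()["qpos"].round(2))
E
```

```text
C [582.3 158.9] r 45.9 {'dot': (141.6, 203, 37.5), 'line': (165.5, 27, 25.4)}
dot-line deg 336.1
[ 0.25  0.68  1.75  0.    0.71 -2.2 ]
```

Dot followed exactly (about 240° so far). I back out radially and orbit back 200° clear of the ring.

Call:
arm_command(
  series=[
    [0,0,0,-0.0032,0.0038,0,1],
    [0,0,0,-0.0064,0.0077,0,1],
  ],
)

```text
t: 11.5
position: [569.2, 224.5, 59.6]
tool_rot: [[-0.644, -0.765, 0.0], [-0.765, 0.644, 0.0], [-0.0, -0.0, -1.0]]
wrist_force: [-0.4, 0.7, -0.8]
gripper_width: 0.6
finger_force: 0.0
```

```bash
python3 - <<'E'
from plant import bot
from h import *
look(bot,"w7");print(bot.get_obs()["position"].round(1))
E
```

```text
C [582.4 158.8] r 45.9 {'dot': (142.2, 207, 37.6)}
[569.  225.2  59.6]
```

Call:
arm_command(
  series=[
    [0,0,0.1396,-0.0066,-0.0064,0,1],
    [0,0,0.2793,-0.0123,-0.0137,0,1],
    [0,0,0.4189,-0.0169,-0.0216,0,1],
    [0,0,0.5585,-0.0204,-0.0302,0,1],
    [0,0,0.6981,-0.0226,-0.0391,0,1],
  ],
)

```text
t: 12.05
position: [614.0, 216.8, 59.5]
tool_rot: [[-0.986, -0.168, -0.0], [-0.168, 0.986, -0.0], [0.0, -0.0, -1.0]]
wrist_force: [-0.3, 0.2, 0.0]
gripper_width: 0.7
finger_force: 0.0
```

Call:
arm_command(
  series=[
    [0,0,0.1396,-0.0066,-0.0064,0,1],
    [0,0,0.2793,-0.0123,-0.0137,0,1],
    [0,0,0.4189,-0.0169,-0.0216,0,1],
    [0,0,0.5585,-0.0204,-0.0302,0,1],
    [0,0,0.6981,-0.0226,-0.0391,0,1],
  ],
)

```text
t: 12.55
position: [643.0, 182.0, 59.4]
tool_rot: [[-0.863, 0.505, -0.0], [0.505, 0.863, -0.0], [0.0, -0.0, -1.0]]
wrist_force: [-0.3, 0.1, -0.8]
gripper_width: 0.6
finger_force: 0.0
```

Call:
arm_command(
  series=[
    [0,0,0.1396,-0.0066,-0.0064,0,1],
    [0,0,0.2793,-0.0123,-0.0137,0,1],
    [0,0,0.4189,-0.0169,-0.0216,0,1],
    [0,0,0.5585,-0.0204,-0.0302,0,1],
    [0,0,0.6981,-0.0226,-0.0391,0,1],
  ],
)

```text
t: 13.05
position: [642.9, 136.6, 59.4]
tool_rot: [[-0.337, 0.942, -0.0], [0.942, 0.337, -0.0], [-0.0, -0.0, -1.0]]
wrist_force: [-0.5, 0.3, 0.0]
gripper_width: 0.4
finger_force: 0.0
```

Call:
arm_command(
  series=[
    [0,0,0.1396,-0.0066,-0.0064,0,1],
    [0,0,0.2793,-0.0123,-0.0137,0,1],
    [0,0,0.4189,-0.0169,-0.0216,0,1],
    [0,0,0.5585,-0.0204,-0.0302,0,1],
    [0,0,0.6981,-0.0226,-0.0391,0,1],
  ],
)

```text
t: 13.55
position: [613.8, 102.0, 59.5]
tool_rot: [[0.347, 0.938, 0.0], [0.938, -0.347, -0.0], [-0.0, 0.0, -1.0]]
wrist_force: [-0.1, -0.2, -1.0]
gripper_width: 0.4
finger_force: 0.0
```

Call:
arm_command(
  series=[
    [0,0,0.1396,-0.0066,-0.0064,0,1],
    [0,0,0.2793,-0.0123,-0.0137,0,1],
    [0,0,0.4189,-0.0169,-0.0216,0,1],
    [0,0,0.5585,-0.0204,-0.0302,0,1],
    [0,0,0.6981,-0.0226,-0.0391,0,1],
  ],
)

```text
t: 14.05
position: [569.2, 94.2, 59.6]
tool_rot: [[0.869, 0.495, 0.0], [0.495, -0.869, -0.0], [-0.0, 0.0, -1.0]]
wrist_force: [-0.0, 0.3, -0.5]
gripper_width: 0.2
finger_force: 0.0
```

```bash
python3 - <<'E'
from plant import bot
from h import *
look(bot,"w8");o=bot.get_obs();p=o["position"];print(p.round(1),o["qpos"].round(2),np.hypot(p[0]-583,p[1]-159),np.degrees(np.arctan2(p[1]-159,p[0]-583))%360)
E
```

```text
C [583.8 158.7] r 45.9 {'dot': (143.7, 227, 38.3), 'line': (167.4, 184, 22.0)}
dot-line deg 336.29999999999995
[567.9  94.5  59.5] [ 0.05  0.65  1.83 -0.    0.66  1.11] 66.27636235326594 256.7883733370345
```

Call:
arm_command(
  series=[
    [0,0,0,0.003,-0.0036,0,1],
    [0,0,0,0.0052,-0.0062,0,1],
    [0,0,0,0.0064,-0.0077,0,1],
  ],
)

```text
t: 14.4
position: [571.8, 103.3, 59.6]
tool_rot: [[0.863, 0.505, 0.0], [0.505, -0.863, -0.002], [-0.001, 0.002, -1.0]]
wrist_force: [0.1, -19.6, 2.8]
gripper_width: 0.4
finger_force: 8.3
```

Call:
arm_command(
  series=[
    [0,0,-0.0698,0.0031,0.0024,0,1],
    [0,0,-0.1396,0.0063,0.0046,0,1],
    [0,0,-0.2094,0.0097,0.0065,0,1],
    [0,0,-0.2793,0.0132,0.0083,0,1],
    [0,0,-0.3491,0.0168,0.0097,0,1],
  ],
)

```text
t: 14.9
position: [591.6, 102.8, 59.7]
tool_rot: [[0.637, 0.771, 0.001], [0.771, -0.637, -0.002], [-0.001, 0.002, -1.0]]
wrist_force: [2.1, -12.1, 1.6]
gripper_width: 0.4
finger_force: 6.0
```

```bash
python3 - <<'E'
from plant import bot
from h import *
look(bot,"w9")
E
```

```text
C [583.9 159.5] r 45.5 {'dot': (164.1, 220, 38.4), 'line': (172.0, 181, 22.0)}
dot-line deg 352.1
```

Force was higher than wanted on re-contact (on a rib crest); the holder moved at most about 0.6 mm by the camera. I back off 2 mm while continuing.

Call:
arm_command(
  series=[
    [0,0,-0.0349,0.0003,0.0027,0,1],
    [0,0,-0.1047,0.0034,0.0051,0,1],
    [0,0,-0.1745,0.0067,0.0071,0,1],
    [0,0,-0.2443,0.0101,0.009,0,1],
    [0,0,-0.3142,0.0137,0.0106,0,1],
  ],
)

```text
t: 15.45
position: [608.4, 107.6, 59.6]
tool_rot: [[0.368, 0.93, 0.001], [0.93, -0.368, -0.001], [-0.0, 0.001, -1.0]]
wrist_force: [1.3, -4.6, -0.3]
gripper_width: 0.4
finger_force: 2.2
```

```bash
python3 - <<'E'
from plant import bot
from h import *
look(bot,"w10");o=bot.get_obs();print(o["wrist_force"].round(1),o["finger_force"])
E
```

```text
C [583.8 159.8] r 45.6 {'dot': (-179.2, 231, 38.2), 'line': (173.7, 173, 22.0)}
dot-line deg 7.100000000000023
[ 2.5 -4.1 -0. ] 2.177257016301155
```

Call:
arm_command(
  series=[
    [0,0,-0.0698,0.0031,0.0024,0,1],
    [0,0,-0.1396,0.0063,0.0046,0,1],
    [0,0,-0.2094,0.0097,0.0065,0,1],
    [0,0,-0.2793,0.0132,0.0083,0,1],
    [0,0,-0.3491,0.0168,0.0097,0,1],
  ],
)

```text
t: 16.0
position: [624.0, 119.5, 59.7]
tool_rot: [[0.029, 1.0, 0.002], [1.0, -0.029, -0.001], [-0.001, 0.002, -1.0]]
wrist_force: [3.7, -5.5, -1.8]
gripper_width: 0.3
finger_force: 3.1
```

Call:
arm_command(
  series=[
    [0,0,-0.0698,0.0031,0.0024,0,1],
    [0,0,-0.1396,0.0063,0.0046,0,1],
    [0,0,-0.2094,0.0097,0.0065,0,1],
    [0,0,-0.2793,0.0132,0.0083,0,1],
    [0,0,-0.3491,0.0168,0.0097,0,1],
  ],
)

```text
t: 16.5
position: [634.9, 136.1, 59.8]
tool_rot: [[-0.314, 0.949, 0.004], [0.949, 0.314, -0.0], [-0.001, 0.004, -1.0]]
wrist_force: [6.4, -3.8, -1.8]
gripper_width: 0.7
finger_force: 3.8
```

```bash
python3 - <<'E'
from plant import bot
from h import *
look(bot,"w11");o=bot.get_obs();print(o["wrist_force"].round(1),o["finger_force"],o["qpos"].round(2))
E
```

```text
C [583.  159.9] r 45.5 {'dot': (-139.9, 232, 38.2), 'line': (175.7, 178, 21.9)}
dot-line deg 44.39999999999998
[ 7.  -3.3 -2. ] 3.868165612220764 [ 0.11  0.72  1.64 -0.    0.77 -0.21]
```

Call:
arm_command(
  series=[
    [0,0,-0.0698,0.0026,0.0029,0,1],
    [0,0,-0.1396,0.0058,0.0051,0,1],
    [0,0,-0.2094,0.0092,0.007,0,1],
    [0,0,-0.2793,0.0127,0.0088,0,1],
    [0,0,-0.3491,0.0163,0.0102,0,1],
  ],
)

```text
t: 17.05
position: [639.6, 155.2, 59.9]
tool_rot: [[-0.62, 0.785, 0.004], [0.785, 0.62, 0.0], [-0.002, 0.004, -1.0]]
wrist_force: [7.3, -1.6, -1.8]
gripper_width: 0.7
finger_force: 3.7
```

Call:
arm_command(
  series=[
    [0,0,-0.0698,0.0031,0.0024,0,1],
    [0,0,-0.1396,0.0063,0.0046,0,1],
    [0,0,-0.2094,0.0097,0.0065,0,1],
    [0,0,-0.2793,0.0132,0.0083,0,1],
    [0,0,-0.3491,0.0168,0.0097,0,1],
  ],
)

```text
t: 17.55
position: [637.2, 174.9, 60.0]
tool_rot: [[-0.851, 0.525, 0.006], [0.525, 0.851, 0.001], [-0.004, 0.004, -1.0]]
wrist_force: [9.7, 0.9, -2.9]
gripper_width: 0.3
finger_force: 4.8
```

Call:
arm_command(
  series=[
    [0,0,-0.0698,0.0031,0.0024,0,1],
    [0,0,-0.1396,0.0063,0.0046,0,1],
    [0,0,-0.2094,0.0097,0.0065,0,1],
    [0,0,-0.2793,0.0132,0.0083,0,1],
    [0,0,-0.3491,0.0168,0.0097,0,1],
  ],
)

```text
t: 18.05
position: [628.3, 192.8, 60.1]
tool_rot: [[-0.979, 0.203, 0.006], [0.203, 0.979, 0.002], [-0.006, 0.003, -1.0]]
wrist_force: [10.4, 6.2, -3.9]
gripper_width: 0.4
finger_force: 6.0
```

```bash
python3 - <<'E'
from plant import bot
from h import *
look(bot,"w12");o=bot.get_obs();print(o["wrist_force"].round(1),o["finger_force"],o["qpos"].round(2))
E
```

```text
C [582.1 159.3] r 45.5 {'dot': (-80.2, 233, 38.3), 'line': (173.2, 166, 21.9)}
dot-line deg 106.60000000000002
[10.7  6.5 -4.2] 5.9206657111644745 [ 0.2   0.73  1.62  0.    0.78 -1.17]
```

Call:
arm_command(
  series=[
    [0,0,-0.0349,0.0001,0.0028,0,1],
    [0,0,-0.1047,0.0033,0.0051,0,1],
    [0,0,-0.1745,0.0066,0.0072,0,1],
    [0,0,-0.2443,0.01,0.0091,0,1],
    [0,0,-0.3142,0.0136,0.0107,0,1],
  ],
)

```text
t: 18.6
position: [615.9, 205.8, 59.8]
tool_rot: [[-0.994, -0.11, 0.003], [-0.11, 0.994, 0.002], [-0.004, 0.001, -1.0]]
wrist_force: [5.3, 4.7, -1.2]
gripper_width: 0.7
finger_force: 3.5
```

Call:
arm_command(
  series=[
    [0,0,-0.0698,0.003,0.0025,0,1],
    [0,0,-0.1396,0.0062,0.0047,0,1],
    [0,0,-0.2094,0.0095,0.0067,0,1],
    [0,0,-0.2793,0.013,0.0085,0,1],
    [0,0,-0.3491,0.0166,0.01,0,1],
  ],
)

```text
t: 19.1
position: [598.0, 214.4, 59.8]
tool_rot: [[-0.896, -0.443, 0.003], [-0.443, 0.896, 0.002], [-0.004, 0.0, -1.0]]
wrist_force: [3.3, 9.3, -1.3]
gripper_width: 0.3
finger_force: 4.4
```

```bash
python3 - <<'E'
from plant import bot
from h import *
look(bot,"w13");o=bot.get_obs();print(o["wrist_force"].round(1),o["finger_force"],o["qpos"].round(2))
E
```

```text
C [582.3 159. ] r 45.4 {'dot': (-43.1, 236, 38.3)}
[ 2.5  9.4 -1. ] 4.280882477760315 [ 0.24  0.71  1.68  0.    0.75 -1.8 ]
```

Call:
arm_command(
  series=[
    [0,0,-0.0349,0.0005,0.0023,0,1],
    [0,0,-0.1047,0.0037,0.0046,0,1],
    [0,0,-0.1745,0.007,0.0067,0,1],
    [0,0,-0.2443,0.0104,0.0086,0,1],
    [0,0,-0.3142,0.014,0.0102,0,1],
  ],
)

```text
t: 19.65
position: [580.3, 216.2, 59.6]
tool_rot: [[-0.715, -0.699, 0.001], [-0.699, 0.715, 0.0], [-0.001, -0.0, -1.0]]
wrist_force: [1.2, 1.9, -1.2]
gripper_width: 0.4
finger_force: 1.0
```

Call:
arm_command(
  series=[
    [0,0,0,-0.0032,0.0038,0,1],
    [0,0,0,-0.0064,0.0077,0,1],
  ],
)

```text
t: 19.85
position: [579.3, 226.2, 59.6]
tool_rot: [[-0.719, -0.695, 0.0], [-0.695, 0.719, 0.0], [-0.0, -0.0, -1.0]]
wrist_force: [0.7, -0.2, -0.0]
gripper_width: 0.2
finger_force: 0.0
```

```bash
python3 - <<'E'
from plant import bot
from h import *
look(bot,"w14");o=bot.get_obs();print(o["wrist_force"].round(1),o["finger_force"],o["qpos"].round(2))
p=o["position"];print(np.hypot(p[0]-583,p[1]-159.3),np.degrees(np.arctan2(p[1]-159.3,p[0]-583))%360)
c=bot.capture("top");a=dict(np.load("top0.npz"))
for k in(a,c):
    h=ringc(k,(297,186));w=np.array([ray(k,q,58) for q in h])[:,:2];print(np.round(cv2.minEnclosingCircle(w.astype(np.float32))[0],1),h.min(0),h.max(0))
E
```

```text
C [582.7 159.4] r 45.8 {'dot': (-35.0, 233, 38.3)}
[-0.1 -0.   0.2] 0.0 [ 0.27  0.7   1.71  0.    0.73 -2.07]
67.6703419332247 93.14962047030612
[581.5 158.2] [275. 164.] [319. 207.]
[576.  148.3] [289. 170.] [319. 207.]
```

Dot at bearing −35° (the last bit slipped about 10° over a rib); top view confirms the holder edges are unchanged at (319,207). Orbiting back 240°.

Call:
arm_command(
  series=[
    [0,0,0.1396,-0.0068,-0.0066,0,1],
    [0,0,0.2793,-0.0127,-0.0141,0,1],
    [0,0,0.4189,-0.0174,-0.0223,0,1],
    [0,0,0.5585,-0.021,-0.0311,0,1],
    [0,0,0.6981,-0.0233,-0.0403,0,1],
  ],
)

```text
t: 20.45
position: [624.4, 213.0, 59.5]
tool_rot: [[-0.998, -0.066, -0.0], [-0.066, 0.998, -0.0], [0.0, -0.0, -1.0]]
wrist_force: [-0.3, 0.1, -0.2]
gripper_width: 0.3
finger_force: 0.0
```

Call:
arm_command(
  series=[
    [0,0,0.1396,-0.0068,-0.0066,0,1],
    [0,0,0.2793,-0.0127,-0.0141,0,1],
    [0,0,0.4189,-0.0174,-0.0223,0,1],
    [0,0,0.5585,-0.021,-0.0311,0,1],
    [0,0,0.6981,-0.0233,-0.0403,0,1],
  ],
)

```text
t: 20.95
position: [650.5, 174.2, 59.4]
tool_rot: [[-0.807, 0.591, -0.0], [0.591, 0.807, -0.0], [-0.0, -0.0, -1.0]]
wrist_force: [-1.1, -0.2, 0.1]
gripper_width: 0.6
finger_force: 0.0
```

Call:
arm_command(
  series=[
    [0,0,0.1396,-0.0068,-0.0066,0,1],
    [0,0,0.2793,-0.0127,-0.0141,0,1],
    [0,0,0.4189,-0.0174,-0.0223,0,1],
    [0,0,0.5585,-0.021,-0.0311,0,1],
    [0,0,0.6981,-0.0233,-0.0403,0,1],
  ],
)

```text
t: 21.45
position: [645.5, 127.7, 59.5]
tool_rot: [[-0.238, 0.971, 0.0], [0.971, 0.238, -0.0], [-0.0, 0.0, -1.0]]
wrist_force: [0.6, 0.3, -0.3]
gripper_width: 0.7
finger_force: 0.0
```

Call:
arm_command(
  series=[
    [0,0,0.1396,-0.0068,-0.0066,0,1],
    [0,0,0.2793,-0.0127,-0.0141,0,1],
    [0,0,0.4189,-0.0174,-0.0223,0,1],
    [0,0,0.5585,-0.021,-0.0311,0,1],
    [0,0,0.6981,-0.0233,-0.0403,0,1],
  ],
)

```text
t: 21.95
position: [611.9, 95.4, 59.5]
tool_rot: [[0.442, 0.897, 0.0], [0.897, -0.442, -0.0], [-0.0, 0.0, -1.0]]
wrist_force: [0.4, 0.3, 0.5]
gripper_width: -0.0
finger_force: 0.0
```

Call:
arm_command(
  series=[
    [0,0,0.1396,-0.0068,-0.0066,0,1],
    [0,0,0.2793,-0.0127,-0.0141,0,1],
    [0,0,0.4189,-0.0174,-0.0223,0,1],
    [0,0,0.5585,-0.021,-0.0311,0,1],
    [0,0,0.6981,-0.0233,-0.0403,0,1],
  ],
)

```text
t: 22.45
position: [565.4, 92.2, 59.6]
tool_rot: [[0.915, 0.403, 0.0], [0.403, -0.915, -0.0], [-0.0, 0.0, -1.0]]
wrist_force: [0.5, 0.1, 0.6]
gripper_width: 0.2
finger_force: 0.0
```

Call:
arm_command(
  series=[
    [0,0,0.1396,-0.0068,-0.0066,0,1],
    [0,0,0.2793,-0.0127,-0.0141,0,1],
    [0,0,0.4189,-0.0174,-0.0223,0,1],
    [0,0,0.5585,-0.021,-0.0311,0,1],
    [0,0,0.6981,-0.0233,-0.0403,0,1],
  ],
)

```text
t: 22.95
position: [527.7, 119.7, 59.6]
tool_rot: [[0.96, -0.28, 0.0], [-0.28, -0.96, -0.0], [0.0, 0.0, -1.0]]
wrist_force: [0.4, -0.6, -0.7]
gripper_width: 0.2
finger_force: 0.0
```

```bash
python3 - <<'E'
from plant import bot
from h import *
look(bot,"w15");o=bot.get_obs();print(o["wrist_force"].round(1),o["finger_force"],o["qpos"].round(2))
p=o["position"];print(p.round(1),np.hypot(p[0]-583,p[1]-159.3),np.degrees(np.arctan2(p[1]-159.3,p[0]-583))%360)
E
```

```text
C [583.3 158.2] r 45.9 {'dot': (-33.9, 215, 37.5), 'line': (162.7, 163, 22.0)}
dot-line deg 163.4
[ 0.4  0.7 -0.4] 0.0 [0.1  0.62 1.92 0.   0.6  1.97]
[526.8 120.6  59.6] 68.22947371574413 214.5939840503275
```

Call:
arm_command(
  series=[
    [0,0,0,0.0035,-0.0042,0,1],
    [0,0,0,0.006,-0.0071,0,1],
    [0,0,0,0.0067,-0.008,0,1],
  ],
)

```text
t: 23.3
position: [537.4, 125.4, 59.6]
tool_rot: [[0.963, -0.271, 0.001], [-0.271, -0.963, -0.0], [0.001, -0.0, -1.0]]
wrist_force: [0.0, 0.4, 0.3]
gripper_width: 0.4
finger_force: 0.1
```

Call:
arm_command(
  series=[
    [0,0,0,0.0003,-0.0004,0,1],
    [0,0,0,0.0003,-0.0004,0,1],
  ],
)

```text
t: 23.5
position: [536.9, 125.5, 59.5]
tool_rot: [[0.962, -0.273, -0.0], [-0.273, -0.962, -0.0], [-0.0, 0.0, -1.0]]
wrist_force: [-0.3, -0.1, -0.2]
gripper_width: 0.1
finger_force: 0.0
```

Call:
arm_command(
  series=[
    [0,0,0,0.0005,-0.0006,0,1],
    [0,0,0,0.0006,-0.0008,0,1],
  ],
)

```text
t: 23.7
position: [537.4, 126.0, 59.5]
tool_rot: [[0.962, -0.273, -0.001], [-0.273, -0.962, -0.0], [-0.001, 0.0, -1.0]]
wrist_force: [-1.1, -2.5, 0.1]
gripper_width: 0.4
finger_force: 1.1
```

Call:
arm_command(
  series=[
    [0,0,-0.0698,0.0031,0.0024,0,1],
    [0,0,-0.1396,0.0063,0.0046,0,1],
    [0,0,-0.2094,0.0097,0.0065,0,1],
    [0,0,-0.2793,0.0132,0.0083,0,1],
    [0,0,-0.3491,0.0168,0.0097,0,1],
  ],
)

```text
t: 24.2
position: [551.0, 112.3, 59.5]
tool_rot: [[0.997, 0.075, -0.001], [0.075, -0.997, -0.0], [-0.001, -0.0, -1.0]]
wrist_force: [-1.5, 0.4, 0.4]
gripper_width: 0.6
finger_force: 0.6
```

```bash
python3 - <<'E'
from plant import bot
from h import *
look(bot,"w16");o=bot.get_obs();print(o["wrist_force"].round(1))
E
```

```text
C [732.5 -79.9] r 61.7 {'dot': (-82.7, 71, 35.6), 'line': (24.2, 1404, 21.3)}
dot-line deg 253.1
[-0.4  0.4 -0.3]
```

```bash
sed -i 's/i=1+np.argmax(\[s\[k,4\] for k in range(1,n)\])/i=min((k for k in range(1,n) if s[k,4]>400),key=lambda k:np.hypot(*(wray(c,ct[k],58)[:2]-[583,159])))/' h.py; python3 - <<'E'
from plant import bot
from h import *
look(bot,"w17");o=bot.get_obs();print(o["wrist_force"].round(1))
E
```

```text
C [583.4 158.4] r 45.8 {'dot': (-16.1, 218, 37.6), 'line': (165.6, 174, 22.0)}
dot-line deg 178.3
[-0.1 -0.7 -0.2]
```

Call:
arm_command(
  series=[
    [0,0,-0.0698,0.0034,0.002,0,1],
    [0,0,-0.1396,0.0066,0.0042,0,1],
    [0,0,-0.2094,0.01,0.0061,0,1],
    [0,0,-0.2793,0.0135,0.0079,0,1],
    [0,0,-0.3491,0.0171,0.0093,0,1],
  ],
)

```text
t: 24.8
position: [568.6, 104.3, 59.6]
tool_rot: [[0.912, 0.41, -0.001], [0.41, -0.912, -0.0], [-0.001, -0.0, -1.0]]
wrist_force: [-1.9, 0.4, -0.1]
gripper_width: 0.1
finger_force: 0.5
```

```bash
python3 - <<'E'
from plant import bot
from h import *
look(bot,"w18");o=bot.get_obs();print(o["wrist_force"].round(1))
E
```

```text
C [583.8 158.8] r 45.9 {'dot': (2.4, 203, 37.4), 'line': (168.1, 182, 21.9)}
dot-line deg 194.3
[-1.6 -0.2 -0.6]
```

Call:
arm_command(
  series=[
    [0,0,-0.0698,0.0032,0.0023,0,1],
    [0,0,-0.1396,0.0064,0.0045,0,1],
    [0,0,-0.2094,0.0098,0.0064,0,1],
    [0,0,-0.2793,0.0133,0.0082,0,1],
    [0,0,-0.3491,0.0169,0.0096,0,1],
  ],
)

```text
t: 25.35
position: [588.0, 102.5, 59.5]
tool_rot: [[0.718, 0.696, -0.001], [0.696, -0.718, -0.0], [-0.001, -0.0, -1.0]]
wrist_force: [-1.7, 0.4, 0.3]
gripper_width: 0.5
finger_force: 0.6
```

Call:
arm_command(
  series=[
    [0,0,-0.0698,0.0032,0.0023,0,1],
    [0,0,-0.1396,0.0064,0.0045,0,1],
    [0,0,-0.2094,0.0098,0.0064,0,1],
    [0,0,-0.2793,0.0133,0.0082,0,1],
    [0,0,-0.3491,0.0169,0.0096,0,1],
  ],
)

```text
t: 25.85
position: [606.8, 107.4, 59.5]
tool_rot: [[0.436, 0.9, -0.0], [0.9, -0.436, -0.0], [-0.0, -0.0, -1.0]]
wrist_force: [-0.5, -1.2, -0.1]
gripper_width: 0.3
finger_force: 0.6
```

Call:
arm_command(
  series=[
    [0,0,-0.0698,0.0032,0.0023,0,1],
    [0,0,-0.1396,0.0064,0.0045,0,1],
    [0,0,-0.2094,0.0098,0.0064,0,1],
    [0,0,-0.2793,0.0133,0.0082,0,1],
    [0,0,-0.3491,0.0169,0.0096,0,1],
  ],
)

```text
t: 26.35
position: [622.9, 118.4, 59.5]
tool_rot: [[0.102, 0.995, -0.0], [0.995, -0.102, -0.0], [-0.0, -0.0, -1.0]]
wrist_force: [-1.0, -1.2, -0.9]
gripper_width: 0.6
finger_force: 0.6
```

```bash
cat >> h.py <<'E'
def linebearing(f,z=64,C0=None):
    "bearing of the black line: cast dark pixels of the cap onto z=64, fit direction"
    c=dict(np.load(f));C=np.array(C0);g=np.arange(-40,40,.25);X,Y=np.meshgrid(C[0]+g,C[1]+g)
    P=np.stack([X,Y,np.full_like(X,z)],-1)@c["R"].T+c["t"];k=c["K"]
    th=np.arctan2(np.hypot(P[...,0],P[...,1]),P[...,2]);a=np.arctan2(P[...,1],P[...,0])
    td=cv2.remap(c["frame"],(k[0,2]+k[0,0]*th*np.cos(a)).astype(np.float32),(k[1,2]+k[0,0]*th*np.sin(a)).astype(np.float32),cv2.INTER_LINEAR)
    v=td.max(-1);R=np.hypot(X-C[0],Y-C[1]);m=((v<110)&(R<31)&(R>12)).astype(np.uint8)
    n,l,s,ct=cv2.connectedComponentsWithStats(m)
    j=min(range(1,n),key=lambda i:-s[i,4]);q=np.stack([X[l==j],Y[l==j]],1)
    vx,vy,x0,y0=cv2.fitLine(q.astype(np.float32),cv2.DIST_L2,0,.01,.01).ravel()
    return [round(float(b),1) for b in (np.degrees(np.arctan2(vy,vx))%180,np.degrees(np.arctan2(y0-C[1],x0-C[0])),s[j,4])]
E
python3 - <<'E'
from plant import bot
from h import *
look(bot,"w19");o=bot.get_obs();print(o["wrist_force"].round(1),o["qpos"].round(2))
for f,C in(("w15",(583.3,158.2)),("w17",(583.4,158.4)),("w18",(583.8,158.8)),("w3",(583.8,158.9)),("w4",(583,159.8)),("w19",(583,159.8))): print(f,linebearing(f+".npz",64,C))
E
```

```text
C [583.9 159.1] r 45.8 {'dot': (60.1, 203, 37.5), 'line': (173.3, 183, 21.9)}
dot-line deg 246.79999999999998
[-0.8 -1.6  0.4] [ 0.08  0.71  1.68 -0.    0.75  0.18]
w15 [169.0, 166.9, 1029.0]
w17 [107.8, -159.3, 1096.0]
w18 [168.9, 169.1, 1104.0]
w3 [169.2, 169.7, 1089.0]
w4 [169.2, 171.9, 1094.0]
w19 [169.0, 171.8, 1136.0]
```

The line's bearing is 169.0° (consistent over four views), the dot is at 60.1°, so about 109° remain.

Call:
arm_command(
  series=[
    [0,0,-0.0698,0.0033,0.0021,0,1],
    [0,0,-0.1396,0.0065,0.0043,0,1],
    [0,0,-0.2094,0.0099,0.0062,0,1],
    [0,0,-0.2793,0.0134,0.008,0,1],
    [0,0,-0.3491,0.017,0.0094,0,1],
  ],
)

```text
t: 26.9
position: [634.2, 134.3, 59.6]
tool_rot: [[-0.243, 0.97, 0.0], [0.97, 0.243, -0.0], [-0.0, 0.0, -1.0]]
wrist_force: [0.5, -1.5, -0.3]
gripper_width: 0.4
finger_force: 0.8
```

Call:
arm_command(
  series=[
    [0,0,-0.0698,0.0033,0.0021,0,1],
    [0,0,-0.1396,0.0065,0.0043,0,1],
    [0,0,-0.2094,0.0099,0.0062,0,1],
    [0,0,-0.2793,0.0134,0.008,0,1],
    [0,0,-0.3491,0.017,0.0094,0,1],
  ],
)

```text
t: 27.4
position: [639.5, 153.1, 59.7]
tool_rot: [[-0.56, 0.828, 0.001], [0.828, 0.56, -0.0], [-0.001, 0.001, -1.0]]
wrist_force: [1.9, -0.4, -0.8]
gripper_width: 0.3
finger_force: 1.1
```

Call:
arm_command(
  series=[
    [0,0,-0.0698,0.0033,0.0021,0,1],
    [0,0,-0.1396,0.0065,0.0043,0,1],
    [0,0,-0.2094,0.0099,0.0062,0,1],
    [0,0,-0.2793,0.0134,0.008,0,1],
    [0,0,-0.3491,0.017,0.0094,0,1],
  ],
)

```text
t: 27.9
position: [638.0, 172.6, 59.8]
tool_rot: [[-0.81, 0.587, 0.002], [0.587, 0.81, 0.0], [-0.002, 0.001, -1.0]]
wrist_force: [4.8, -0.3, -0.6]
gripper_width: 0.9
finger_force: 1.6
```

Call:
arm_command(
  series=[
    [0,0,-0.0698,0.0033,0.0021,0,1],
    [0,0,-0.1396,0.0065,0.0043,0,1],
    [0,0,-0.2094,0.0099,0.0062,0,1],
    [0,0,-0.2793,0.0134,0.008,0,1],
    [0,0,-0.3491,0.017,0.0094,0,1],
  ],
)

```text
t: 28.4
position: [630.1, 190.6, 59.8]
tool_rot: [[-0.962, 0.274, 0.003], [0.274, 0.962, 0.001], [-0.003, 0.002, -1.0]]
wrist_force: [5.0, 3.1, -2.3]
gripper_width: 0.7
finger_force: 2.3
```

```bash
python3 - <<'E'
from plant import bot
from h import *
look(bot,"w20");o=bot.get_obs();print(o["wrist_force"].round(1),o["qpos"].round(2))
E
```

```text
C [582.6 159.4] r 45.8 {'dot': (136.6, 203, 37.5), 'line': (174.0, 170, 22.0)}
dot-line deg 322.6
[ 4.2  2.  -3.2] [ 0.19  0.73  1.62  0.    0.79 -1.1 ]
```

Call:
arm_command(
  series=[
    [0,0,-0.0698,0.003,0.0026,0,1],
    [0,0,-0.1396,0.0061,0.0048,0,1],
    [0,0,-0.2094,0.0095,0.0067,0,1],
    [0,0,-0.2793,0.013,0.0085,0,1],
    [0,0,-0.3491,0.0166,0.01,0,1],
  ],
)

```text
t: 28.95
position: [616.6, 205.0, 59.8]
tool_rot: [[-0.997, -0.071, 0.003], [-0.071, 0.997, 0.001], [-0.003, 0.001, -1.0]]
wrist_force: [4.6, 4.5, -1.6]
gripper_width: 0.5
finger_force: 2.3
```

```bash
python3 - <<'E'
from plant import bot
from h import *
look(bot,"w21");o=bot.get_obs();print(o["wrist_force"].round(1),o["qpos"].round(2))
E
```

```text
C [582.4 159.2] r 45.7 {'dot': (156.3, 202, 37.5), 'line': (172.2, 158, 21.9)}
dot-line deg 344.1
[ 4.3  4.6 -2.2] [ 0.22  0.72  1.64  0.    0.77 -1.43]
```

Call:
arm_command(
  series=[
    [0,0,-0.0698,0.003,0.0026,0,1],
    [0,0,-0.1396,0.0061,0.0048,0,1],
    [0,0,-0.2094,0.0095,0.0067,0,1],
    [0,0,-0.2094,0.0095,0.0067,0,1],
  ],
)

```text
t: 29.4
position: [606.1, 211.2, 59.8]
tool_rot: [[-0.961, -0.277, 0.002], [-0.277, 0.961, 0.001], [-0.002, 0.001, -1.0]]
wrist_force: [3.2, 5.0, -1.6]
gripper_width: 0.2
finger_force: 2.0
```

```bash
python3 - <<'E'
from plant import bot
from h import *
look(bot,"w22");o=bot.get_obs();print(o["wrist_force"].round(1),o["qpos"].round(2))
print(linebearing("w22.npz",64,(582.4,159.2)))
E
```

```text
C [582.5 159.3] r 45.7 {'dot': (169.2, 204, 37.5), 'line': (174.6, 1, 26.6)}
dot-line deg 354.6
[ 2.9  5.8 -1.6] [ 0.23  0.72  1.66  0.    0.76 -1.62]
[113.0, 26.6, 255.0]
```

Dot at 169.2°, line at 169.0°. I take the finger off radially, lift, and check.

Call:
arm_command(
  series=[
    [0,0,0,-0.0032,0.0038,0,1],
    [0,0,0,-0.0064,0.0077,0,1],
    [0,0,0,-0.0128,0.0154,0,1],
    [0,0,0,-0.0128,0.0154,-0.04,1],
    [0,0,0,-0.0128,0.0154,-0.08,1],
  ],
)

```text
t: 29.95
position: [613.6, 229.2, 139.5]
tool_rot: [[-0.961, -0.278, -0.003], [-0.278, 0.961, -0.001], [0.003, -0.0, -1.0]]
wrist_force: [0.6, 0.0, 0.3]
gripper_width: 0.7
finger_force: 0.0
```

Call:
arm_command(
  series=[
    [0,0,0.1396,0.03,0.03,-0.02,1],
    [0,0,0.2793,0.03,0.07,-0.04,1],
    [0,0,0.4189,0.0,0.09,-0.06,1],
    [0,0,0.5585,-0.03,0.11,-0.06,1],
    [0,0,0.6981,-0.05,0.13,-0.06,1],
  ],
)

```text
t: 30.45
position: [626.8, 369.4, 200.6]
tool_rot: [[-0.912, 0.41, 0.002], [0.41, 0.912, 0.001], [-0.001, 0.001, -1.0]]
wrist_force: [-0.3, -0.9, -0.2]
gripper_width: 0.6
finger_force: 0.0
```

```bash
python3 - <<'E'
from plant import bot
from h import *
look(bot,"w23");o=bot.get_obs();print(o["position"].round(0),o["wrist_force"].round(1),o["finger_force"],o["qpos"].round(2))
print(linebearing("w23.npz",64,(583,159.2)))
c=bot.capture("top");b=bot.capture("scene")
p=cv2.resize(c["frame"][146:226,250:346,::-1],None,fx=4,fy=4,interpolation=cv2.INTER_CUBIC);q=cv2.resize(b["frame"][150:230,250:346,::-1],None,fx=4,fy=4,interpolation=cv2.INTER_CUBIC)
cv2.imwrite("pics/end.png",np.hstack([p,q]))
E
```

```text
C [582.4 172.6] r 43.1 {'dot': (-85.7, 2249, 31.8), 'line': (-151.3, 47, 25.4)}
dot-line deg 65.60000000000001
[627. 372. 200.] [-2.8 -0.1 -0.3] 0.0 [ 0.44  0.67  1.31  0.    1.16 -0.7 ]
[172.2, -93.2, 1488.0]
```

View pics/end.png

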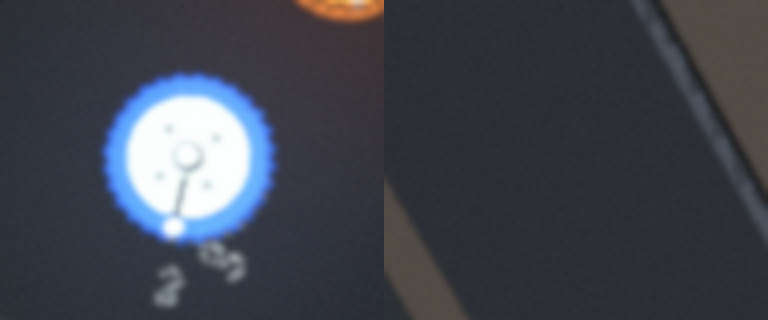

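View pics/w23.png

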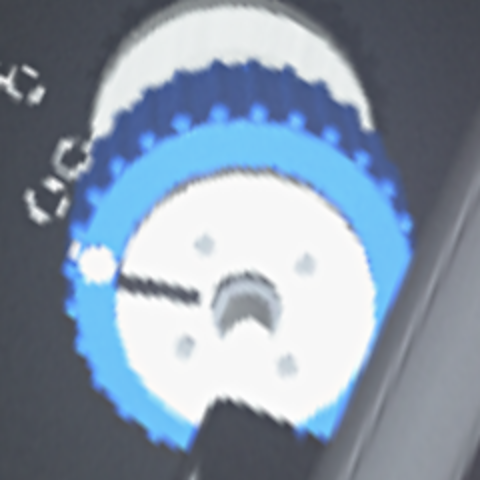

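Top crop (left): dot at (173,228) directly beyond the end of the black line (186,175)→(177,215). Measured about the centre, the two agree within about 1°; the offset in the wrist view is the parallax of the higher cap. The robot is clear, so I hand in.

```bash
python3 -c "
from plant import bot
print(bot.sign_off())"
```

```text
the job is handed in; nothing more can be done
None
```

I turned the blue ring anticlockwise to the second meeting of dot and line and handed the job in at about 31 s; the dot stands within about 1° of the line and the robot is clear of everything. One re-contact peaked at about 20 N, inside the range that can slide the holder, but the cameras showed it upright and moved by no more than about 1 mm.

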